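# Find the loaded tin by its weight

### The arm

A 6-joint arm with a two-finger parallel gripper is mounted at the origin on a cart in front of the work surface, level with it; the furniture and walls round the work are solid. World frame = base frame: x ahead of the robot, y to its left, z up, the work surface at z = 0. Lengths are in mm, angles in rad, forces in N, time in s.
With the tool pointing down it reaches from about 275 to 1000 mm from the base axis. Payload 8.4 kg.
Tool frame: the origin (TCP) lies between the finger pads; the fingertips stand r.finger_overhang ahead of it and the grasp point (between the pads) is the TCP (r.finger_overhang is the distance from the TCP to the fingertips, in mm); z points along the fingers, y is the line along which they close (so a half turn about z gives the same grasp; the last joint's range is limited). The gripper opens to 85 mm and grips with 20 to 120 N. Pads are 22 mm wide; open, the fingers measure 114 mm over their backs; the gripper's body (76 mm by 85 mm) begins 54 mm behind the grasp point. The pads swing forward as they close: fully open they stand 13 mm farther back than shut.
Start: joints at [1.282, 0.353, 1.633, -0, 1.155, -0.002], TCP at [176.801, 599.474, 250.281] pointing down, gripper open.
Joint ranges: [-2.63, 2.63], [-0.92, 2.1], [0.06, 2.66], [-1.3, 4.44], [0, 2.69], [-3.02, 3.02]. Speed limits (rad/s): [2.22, 2.22, 2.79, 3.14, 3.14, 3.14].

### API

Orientations are given as [roll, pitch, yaw] about the fixed x, y, z axes, in that order (R = Rz(yaw) Ry(pitch) Rx(roll)).
In Python, from rig import r, cams, sign_off gives the robot as it stands.
- The arm moves only by the shell command python3 -m crank 'ROWS' [FORCE]. ROWS is JSON, a list of rows, each a list of 7 numbers: the shift along the tool's x, y, z in m, then the turn, a rotation vector about the tool's x, y, z in rad, then the closure, from 0 (fully open) to 1 (shut). In form: [[dx, dy, dz, ax, ay, az, gripper], ...]. A call has 1 to 5 rows; each row is the pose to reach, as a shift and turn from the pose commanded when the call began, along the tool's axes at that moment; what a row does not reach only later rows make up. A row lasts 1/10 s, in which the tool goes at most 50 mm and 8.59 degrees, less where a joint would pass 70% of its speed; a pose out of reach is approached as far as the arm can. A call with a gripper value outside its range is refused whole. The fingers move at their own pace and stop on an object; FORCE is the grip in N (left out, the last holds). Time passes only in rows, so rows that repeat a pose let the fingers close. It gives the time, the measured TCP pose, the force, the opening and the grip force at its end, in the units of the state.
- r.sense(): the state, without advancing time (a new reading comes with each control period).
- cams.grab_frame(name): name is "scene" or "top" or "wrist"; returns a dict with "image" (480x640x3 uint8, red, green, blue), "fx", "fy", "cx", "cy" (pixels), "D" ([k1, k2, p1, p2, k3] as OpenCV has them; the pictures are not rectified), "position" and "orientation" of the camera in the world. Camera axes: x right, y down, z forward; pixel columns grow to the right and rows downward; lengths in mm; the calibration is good to about 2 mm. A picture is of the moment at which its call begins. There is no depth.
- sign_off(): hands the job in; it is judged then, once.
The state is a dict: "clock": time; "qpos": joint angles; "qvel": joint speeds; "joint_efforts": joint torques, N m; "eef_pos": TCP position; "tcp_rot": TCP orientation; "contact_force": force on the tool from outside, world axes, zero at the start; "wrist_torque": the same for the moment, N m; "opening": opening from 0.0 (shut) to 1.0 (fully open); "grasp_force": force on a finger pad.
Only numpy, scipy, OpenCV 4.12 (cv2) and the standard library are available. Lean on these libraries where they do the work, as an engineer would, in place of code of your own. Each camera call takes 0.05 s, during which the arm holds its last target. There are 200 camera calls.

### The job

Three tins that look exactly alike stand on the bench; one still has its steel bush inside and is much heavier than the other two. Find it by lifting the tins, put the two light ones upright and side by side in the low blue tray, set down and not dropped, and finish while still holding the heavy one upright in the gripper, about 20 cm up in the air. Never let a tin tip over, and leave the small parts lying around where they are.

Things in the scene. Friction and masses are not known exactly. Their poses are not given: they have to be found in the camera images.
- tin_a_centre (a point): centre (22 mm above the underside) of one of three round lidded tins exactly alike: white lid, dark green label band; lid (upper 15 mm) 68 mm across, body 66 mm, height 44 mm, upright on the bench, z axis up. Grip across the diameter in any direction; the lid is fixed. Which tin is heavy is drawn anew each time
- tin_a: the same tin as tin_a_centre; origin at the centre of its underside, z up. One tin of the three holds a steel bush and weighs 0.5 to 0.65 kg in all; the other two hold a plastic one and weigh 0.17 to 0.2 kg. The bush has 2 mm of play inside
- tin_b_centre (a point): centre (22 mm above the underside) of one of three round lidded tins exactly alike: white lid, dark green label band; lid (upper 15 mm) 68 mm across, body 66 mm, height 44 mm, upright on the bench, z axis up. Grip across the diameter in any direction; the lid is fixed. Which tin is heavy is drawn anew each time
- tin_b: the same tin as tin_b_centre; origin at the centre of its underside, z up. One tin of the three holds a steel bush and weighs 0.5 to 0.65 kg in all; the other two hold a plastic one and weigh 0.17 to 0.2 kg. The bush has 2 mm of play inside
- tin_c_centre (a point): centre (22 mm above the underside) of one of three round lidded tins exactly alike: white lid, dark green label band; lid (upper 15 mm) 68 mm across, body 66 mm, height 44 mm, upright on the bench, z axis up. Grip across the diameter in any direction; the lid is fixed. Which tin is heavy is drawn anew each time
- tin_c: the same tin as tin_c_centre; origin at the centre of its underside, z up. One tin of the three holds a steel bush and weighs 0.5 to 0.65 kg in all; the other two hold a plastic one and weigh 0.17 to 0.2 kg. The bush has 2 mm of play inside
- tray: low blue steel tray with a black rubber liner, fixed to the bench; 150 mm (its x axis) by 270 mm (its y axis), rim 14 mm high (rolled bead to 17 mm), 3 mm walls, floor 3 mm above the bench. Origin at the centre of its underside, z up. Two tins fit well 65 mm either side of the centre along its y axis
- marker_pen: white marker pen with a blue cap, 136 mm long, lying on the bench; a bystander, not to be disturbed
- spark_plug: spark plug, 66 mm long, lying; a bystander, not to be disturbed
- oil_seal: black rubber oil seal ring, 56 mm across, 9 mm high, lying flat; a bystander, not to be disturbed
- red_cap: small red plastic cap, 50 mm across, 20 mm high; a bystander, not to be disturbed
- steel_nipple: dark steel pipe nipple, 60 mm long, lying; a bystander, not to be disturbed
- fuse_carton: small yellow carton, 36 x 52 x 26 mm; a bystander, not to be disturbed

How it is judged:
By the outcome, as a careful person would: the job done as asked, in the order asked, and still so for the second after the job is handed in, while the arm keeps its last pose, push and grip.
It also fails if it takes over 72 s, if anything falls off the work surface, if the arm or the gripper's body presses on something with over 40 N, if the wrist force passes 120 N, or if a joint passes its speed limit or range.

## Working session

There is one attempt and no reset: what is moved stays moved. The work goes in short steps, Python scripts to look and compute and a shell command to move; the robot and the scene stay as the last step left them, time stands still between calls to the robot, and variables do not carry over. Pictures are saved under pics/ and viewed, at most 10 in all, crops included, and the job is handed in when it is done.

```bash
mkdir -p pics
cat > h.py <<'E'
import numpy as np, cv2
from rig import r, cams
from scipy.spatial.transform import Rotation as R
def rot(o):
    o=np.array(o,float)
    return o if o.shape==(3,3) else R.from_euler('xyz',o).as_matrix() if o.size==3 else R.from_quat(o).as_matrix()
def ray(f,u,v,z):
    K=np.array([[f['fx'],0,f['cx']],[0,f['fy'],f['cy']],[0,0,1.]])
    p=cv2.undistortPoints(np.array([[[u,v]]],float),K,np.array(f['D'],float))[0,0]
    d=rot(f['orientation'])@[p[0],p[1],1]; c=np.array(f['position'],float)
    return c+d*(z-c[2])/d[2]
E
python3 - <<'E'
from h import *
import pickle
print(r.sense(), r.finger_overhang)
for n in ('top','scene'):
    f=cams.grab_frame(n); pickle.dump(f,open(n+'.pkl','wb')); cv2.imwrite(f'pics/{n}1.png',f['image'][:,:,::-1]); print(n,f['position'],f['orientation'],f['fx'])
E
```

```text
{'clock': 0.0, 'qpos': array([ 1.28159937e+00,  3.53600410e-01,  1.63412581e+00,  5.73866575e-06,
        1.15520859e+00, -2.39442478e-03]), 'qvel': array([-0.00013307, -0.00040131, -0.00012727,  0.00089482,  0.00012425,
       -0.00132378]), 'joint_efforts': array([-1.34889856e-04, -6.05239034e+01, -3.42072237e+01,  4.60582476e-05,
        9.08572722e-03,  6.73068530e-05]), 'eef_pos': array([176.67219652, 599.04515042, 249.59504541]), 'tcp_rot': array([-3.14025052e+00, -8.46073479e-06,  2.85478780e+00]), 'contact_force': array([-0.06711241,  0.35677974,  0.82080237]), 'wrist_torque': array([-0.01535003, -0.0122591 ,  0.00298222]), 'grasp_force': 0.0, 'opening': 0.9947316816654219} 19.0
top [ 476.28509561   36.10376854 1097.92798056] [-3.11294422e+00 -1.83571768e-03 -1.58227556e+00] 472.2837093224497
scene [-357.35516968 -864.60651003  930.80064866] [-2.19229099e+00  1.96685530e-03 -7.77155700e-01] 571.6750539851174
```

View pics/top1.png

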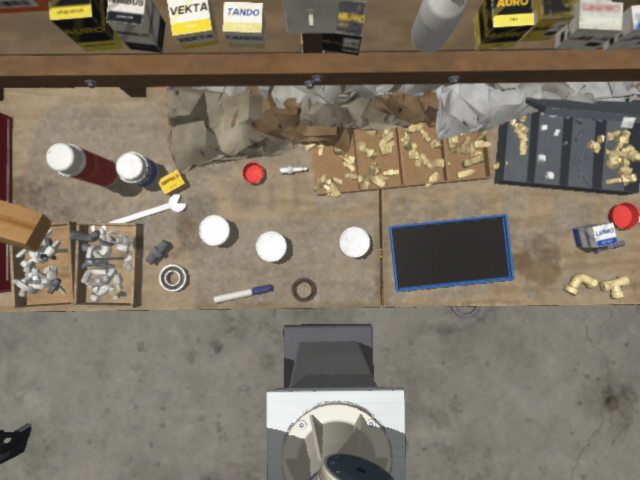

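View pics/scene1.png

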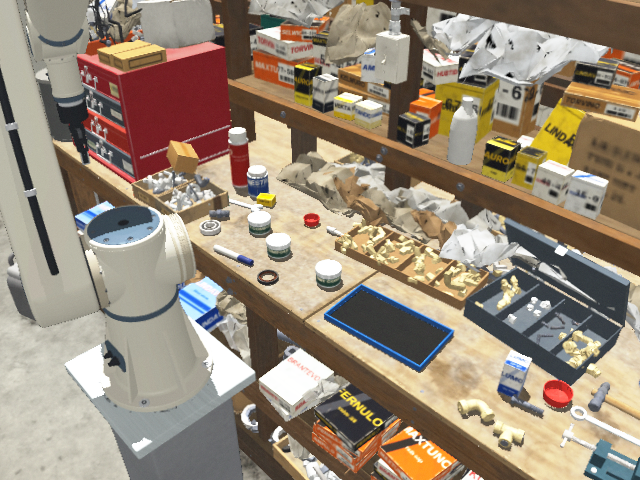

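The top view shows the tins at about (214,231), (271,247) and (354,242). The tray corners are at about (390,226), (507,216), (513,279) and (397,290). The scene view confirms three upright tins in a row and nothing in the tray.

Run:
```python
from h import *
import pickle
f=pickle.load(open('top.pkl','rb')); im=f['image'].astype(int)
m=((im.min(2)>185)&(im.max(2)-im.min(2)<30)).astype(np.uint8)
n,l,s,c=cv2.connectedComponentsWithStats(m)
for i in range(1,n):
    if s[i][4]>300 and 190<c[i][1]<270: print(c[i],s[i],ray(f,*c[i],44).round(1))
hsv=cv2.cvtColor(f['image'],cv2.COLOR_RGB2HSV)
m=cv2.inRange(hsv,(95,130,60),(125,255,255)); m[:200]=0;m[300:]=0;m[:,:380]=0;m[:,525:]=0
pts=cv2.findNonZero(m); b=cv2.boxPoints(cv2.minAreaRect(pts)); print(b)
W=np.array([ray(f,*p,16)[:2] for p in b]);print(W.round(1),W.mean(0).round(1),np.linalg.norm(np.diff(W,axis=0),axis=1))
for k,p,z in (('seal',(303,289),9),('pen1',(216,298),12),('pen2',(270,289),12),('cap',(254,173),20),('plug',(293,170),10),('steel',(158,252),10),('bearing',(173,278),10),('divider',(381,250),0)): print(k,ray(f,*p,z).round())
```

```text
[154.24302789 209.83266932] [109 194  77  29 502] [567.4 399.5  44. ]
[213.71368124 229.78984485] [199 215  30  30 709] [521.3 267.2  44. ]
[354.23842917 241.68443198] [340 227  30  30 713] [491.2 -46.1  44. ]
[270.65406162 246.03921569] [256 231  30  31 714] [483.6 140.5  44. ]
[[389.18356 226.24384]
 [506.67123 213.87671]
 [513.537   279.10138]
 [396.04935 291.4685 ]]
[[ 526.1 -128.8]
 [ 551.4 -398.5]
 [ 402.  -410.7]
 [ 376.8 -142.1]] [ 464.1 -270.1] [270.84595803 149.84447475 269.73695324]
seal [384.  71.   9.]
pen1 [366. 270.  12.]
pen2 [385. 146.  12.]
cap [652. 180.  20.]
plug [659.  91.  10.]
steel [473. 403.  10.]
bearing [413. 368.  10.]
divider [ 472. -111.    0.]
```

```bash
python3 -m crank '[[-0.03,-0.015,0,0,0,0.1,0],[-0.075,-0.039,0,0,0,0.23,0],[-0.12,-0.062,0,0,0,0.37,0],[-0.166,-0.086,0,0,0,0.505,0],[-0.212,-0.11,0,0,0,0.642,0]]' 50
python3 -m crank '[[-0.047,0.008,0,0,0,0.14,0],[-0.094,0.016,0,0,0,0.28,0],[-0.141,0.023,0,0,0,0.42,0],[-0.188,0.031,0,0,0,0.55,0],[-0.23,0.038,0.02,0,0,0.642,0]]'
cat > d.py <<'E'
from h import *
import sys
s=r.sense(); M=rot(s['tcp_rot']); t=np.array([float(a) for a in sys.argv[1:4]])
print('pos',s['eef_pos'].round(1),'rpy',s['tcp_rot'].round(3),'tool shift mm',(M.T@(t-s['eef_pos'])).round(1),'F',s['contact_force'].round(2),'clk',s['clock'])
T=R.from_euler('xyz',[np.pi,0,np.pi/2]).as_matrix(); print('turn',R.from_matrix(M.T@T).as_rotvec().round(3),'J',s['qpos'].round(2),'grip',s['opening'].round(3),s['grasp_force'])
E
python3 d.py 521 267 25
```

```text
clock: 0.6
eef_pos: [346.1, 436.0, 250.1]
tcp_rot: [-3.141, 0.0, 2.208]
contact_force: [0.5, 0.6, 0.3]
opening: 1.001
grasp_force: 0.0
clock: 1.1
eef_pos: [516.1, 275.1, 232.3]
tcp_rot: [3.138, -0.002, 1.565]
contact_force: [-0.1, 1.2, 0.1]
opening: 0.999
grasp_force: 0.0
pos [516.1 275.1 232.3] rpy [ 3.138e+00 -2.000e-03  1.565e+00] tool shift mm [ -8.5   4.1 207.3] F [-0.07  1.23  0.09] clk 1.1Traceback (most recent call last):
  File "d.py", line 5, in <module>
    T=R.from_euler('xyz',[np.pi,0,np.pi/2]).as_matrix(); print('turn',R.from_matrix(M.T@T).as_rotvec().round(3),'J',s['qpos'].round(2),'grip',s['opening'].round(3),s['grasp_force'])
                                                                                                                                              ^^^^^^^^^^^^^^^^^^
AttributeError: 'float' object has no attribute 'round'
```

```bash
sed -i "s/s\['opening'\].round(3)/s['opening']/" d.py
python3 -m crank '[[-0.008,0.004,0.03,0,0,0,0],[-0.008,0.004,0.065,0,0,0,0],[-0.008,0.004,0.09,0,0,0,0],[-0.008,0.004,0.09,0,0,0,0],[-0.008,0.004,0.09,0,0,0,0]]' | tail -1
python3 d.py 521 267 25
python3 - <<'E'
from h import *
import pickle
f=cams.grab_frame('wrist'); pickle.dump(f,open('w1.pkl','wb')); cv2.imwrite('pics/w1.png',f['image'][:,:,::-1]); print(f['position'],f['orientation'])
E
```

```text
grasp_force: 0.0
pos [517.3 268.2 140.4] rpy [-3.141  0.     1.571] tool shift mm [ -1.2   3.8 115.4] F [-0.8   0.75  0.68] clk 1.6
turn [-0.001  0.     0.   ] J [0.48 0.41 1.82 0.   0.91 0.48] grip 1.0048464855258419 0.0
[518.0636202  344.3342065  263.55789258] [ 2.83635398e+00 -1.74997933e-04 -6.91688062e-04]
```

View pics/w1.png

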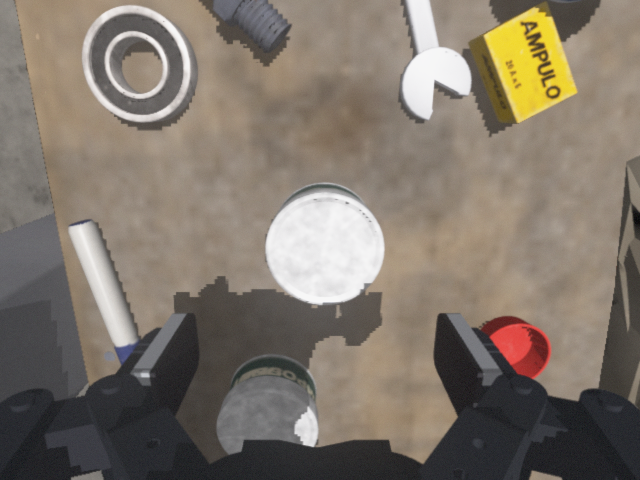

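The wrist view shows tin A upright, with its lid centred at about (325,248) and nothing between the fingers' paths.

```bash
python3 -c "
from h import *;import pickle
f=pickle.load(open('w1.pkl','rb'));print([ray(f,*p,44).round(1) for p in ((325,248),(265,248),(384,248))])"
```

```text
[array([523.2, 270.2,  44. ]), array([489.1, 270.2,  44. ]), array([556.6, 270.1,  44. ])]
```

```bash
python3 -m crank '[[0.001,0.005,0.02,0,0,0,0],[0.001,0.005,0.045,0,0,0,0],[0.001,0.005,0.07,0,0,0,0],[0.001,0.005,0.09,0,0,0,0],[0.001,0.005,0.105,0,0,0,0]]' | tail -1
python3 -m crank '[[0,0,0.005,0,0,0,0],[0,0,0.010,0,0,0,0],[0,0,0.010,0,0,0,0.1],[0,0,0.010,0,0,0,0.2],[0,0,0.010,0,0,0,0.3]]' 50
python3 -m crank '[[0,0,0,0,0,0,0.4],[0,0,0,0,0,0,0.5],[0,0,0,0,0,0,0.5],[0,0,0,0,0,0,0.5],[0,0,0,0,0,0,0.5]]' 50
python3 d.py 521 267 25
```

```text
grasp_force: 0.0
clock: 2.65
eef_pos: [522.6, 269.5, 26.7]
tcp_rot: [3.141, -0.0, 1.571]
contact_force: [-3.5, -0.9, 9.4]
opening: 0.767
grasp_force: 54.2
clock: 3.15
eef_pos: [522.6, 269.5, 26.7]
tcp_rot: [3.141, -0.0, 1.571]
contact_force: [-3.0, -0.7, 8.0]
opening: 0.774
grasp_force: 54.3
pos [522.6 269.5  26.7] rpy [ 3.141 -0.     1.571] tool shift mm [-2.5 -1.6  1.7] F [-2.96 -0.7   8.03] clk 3.15
turn [ 0.001 -0.     0.   ] J [0.47 0.59 1.86 0.   0.7  0.47] grip 0.7741161634675493 54.287080094218254
```

```bash
python3 -m crank '[[0,0,-0.005,0,0,0,0.5],[0,0,-0.02,0,0,0,0.5],[0,0,-0.04,0,0,0,0.5],[0,0,-0.055,0,0,0,0.5],[0,0,-0.06,0,0,0,0.5]]' | grep force
python3 -m crank '[[0,0,0,0,0,0,0.5],[0,0,0,0,0,0,0.5],[0,0,0,0,0,0,0.5],[0,0,0,0,0,0,0.5]]' | grep force
python3 d.py 470 -335 90
```

```text
contact_force: [-0.0, -0.3, -2.7]
grasp_force: 56.2
contact_force: [0.5, 0.7, -0.8]
grasp_force: 56.1
pos [521.9 269.   84.5] rpy [-3.140e+00  1.000e-03  1.571e+00] tool shift mm [-604.   -51.9   -5.1] F [ 0.48  0.7  -0.81] clk 4.05
turn [-0.001  0.001 -0.   ] J [0.47 0.5  1.84 0.   0.81 0.47] grip 0.7695234192919996 56.1440821364522
```

```bash
python3 -m crank '[[0,0,-0.02,0,0,0,0.5],[-0.015,0,-0.035,0,0,0,0.5],[-0.04,0,-0.045,0,0,0,0.5],[-0.075,-0.005,-0.045,0,0,0,0.5],[-0.115,-0.01,-0.045,0,0,0,0.5]]' | grep force
python3 -m crank '[[-0.04,-0.004,0,0,0,0,0.5],[-0.08,-0.008,0,0,0,0,0.5],[-0.12,-0.012,0,0,0,0,0.5],[-0.16,-0.016,0,0,0,0,0.5],[-0.2,-0.02,0,0,0,0,0.5]]' | grep force
python3 -m crank '[[-0.04,-0.004,0,0,0,0,0.5],[-0.08,-0.008,0,0,0,0,0.5],[-0.12,-0.012,0,0,0,0,0.5],[-0.16,-0.016,0,0,0,0,0.5],[-0.2,-0.02,0,0,0,0,0.5]]' | grep force
python3 -m crank '[[-0.04,-0.002,0,0,0,0,0.5],[-0.07,-0.002,0,0,0,0,0.5],[-0.09,-0.002,0,0,0,0,0.5],[-0.09,-0.002,0,0,0,0,0.5],[-0.09,-0.002,0,0,0,0,0.5]]' | grep force
python3 -m crank '[[0,0,0,0,0,0,0.5],[0,0,0,0,0,0,0.5]]' | grep force
python3 d.py 470 -335 28
python3 - <<'E'
from h import *
import pickle
f=cams.grab_frame('wrist'); pickle.dump(f,open('w2.pkl','wb')); cv2.imwrite('pics/w2.png',f['image'][:,:,::-1])
E
```

```text
contact_force: [0.1, 0.1, -3.0]
grasp_force: 56.5
contact_force: [0.4, 0.2, -1.4]
grasp_force: 56.5
contact_force: [0.5, 0.1, -2.5]
grasp_force: 56.5
contact_force: [0.1, -0.2, -2.4]
grasp_force: 56.5
contact_force: [-0.7, 0.3, -1.8]
grasp_force: 56.5
pos [ 470.4 -334.6  130.3] rpy [-3.141 -0.     1.572] tool shift mm [ -0.5  -0.3 102.3] F [-0.72  0.29 -1.81] clk 6.25
turn [-0.    -0.     0.001] J [-0.62  0.42  1.84  0.    0.88 -0.62] grip 0.7725484720422374 56.50422468781471
```

View pics/w2.png

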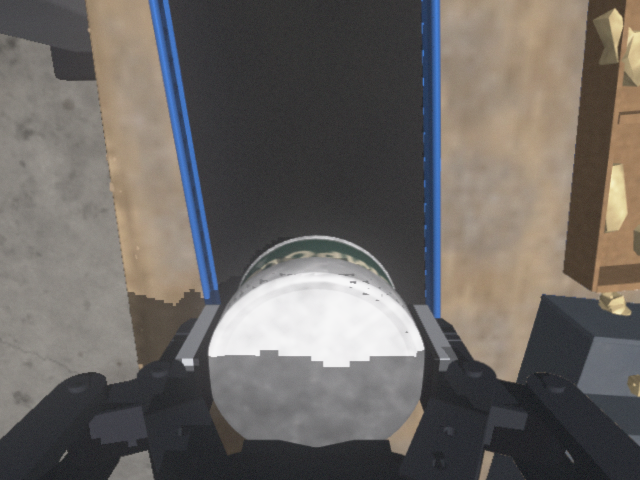

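The held tin sits upright between the pads and over the tray. The tray's rims run from (160,10) to (210,290) on the left and from (432,10) to (433,290) on the right.

```bash
python3 -c "
from h import *;import pickle
f=pickle.load(open('w2.pkl','rb'))
L=[ray(f,*p,16)[:2] for p in ((159,10),(210,290))];Q=[ray(f,*p,16)[:2] for p in ((432,10),(434,300))];print(L,Q)
for y in (-205,-270,-335): print(y,[a[0][0]+(a[1][0]-a[0][0])*(y-a[0][1])/(a[1][1]-a[0][1]) for a in (L,Q)])"
```

```text
[array([ 389.15100701, -207.5453155 ]), array([ 403.91720984, -366.71189693])] [array([ 531.6246891 , -207.61011369]), array([ 546.77302843, -373.68012066])]
-205 [np.float64(388.91487299294414), np.float64(531.3866034369511)]
-270 [np.float64(394.94505329204776), np.float64(537.3156816262451)]
-335 [np.float64(400.97523359115144), np.float64(543.2447598155392)]
```

```bash
python3 -m crank '[[0,0.001,0.015,0,0,0,0.5],[0,0.001,0.04,0,0,0,0.5],[0,0.001,0.065,0,0,0,0.5],[0,0.001,0.083,0,0,0,0.5],[0,0.001,0.091,0,0,0,0.5]]' | grep -E "eef|contact"
python3 -m crank '[[0,0,0.002,0,0,0,0.5],[0,0,0.004,0,0,0,0.5],[0,0,0.006,0,0,0,0.5],[0,0,0.006,0,0,0,0.5]]' | grep -E "eef|contact"
```

```text
eef_pos: [470.2, -334.5, 36.6]
contact_force: [0.5, -0.0, -0.9]
eef_pos: [471.7, -336.0, 33.8]
contact_force: [-0.2, 0.3, -1.3]
```

```bash
python3 -m crank '[[0,0,0.001,0,0,0,0.5],[0,0,0.002,0,0,0,0.5],[0,0,0.002,0,0,0,0.5]]' | grep -E "eef|contact"
python3 -m crank '[[0,0,0.001,0,0,0,0.5],[0,0,0.001,0,0,0,0.5]]' | grep -E "eef|contact"
python3 -m crank '[[0,0,0.001,0,0,0,0.5],[0,0,0.001,0,0,0,0.5]]' | grep -E "eef|contact"
```

```text
eef_pos: [471.4, -335.8, 31.4]
contact_force: [0.4, -0.0, -1.0]
eef_pos: [471.3, -335.7, 30.2]
contact_force: [0.1, 0.1, -1.9]
eef_pos: [471.4, -335.8, 29.8]
contact_force: [-1.4, 1.1, 6.1]
```

```bash
python3 -m crank '[[0,0,0,0,0,0,0.2],[0,0,0,0,0,0,0.1],[0,0,0,0,0,0,0],[0,0,0,0,0,0,0],[0,0,0,0,0,0,0]]' | grep -E "open|contact"
python3 -m crank '[[0,0,-0.005,0,0,0,0],[0,0,-0.02,0,0,0,0],[0,0,-0.05,0,0,0,0],[0,0,-0.09,0,0,0,0],[0.02,0,-0.11,0,0,0,0]]' | grep -E "open|contact"
python3 -m crank '[[0.04,0.001,0,0,0,0,0],[0.08,0.002,0,0,0,0,0],[0.12,0.003,0,0,0,0,0],[0.16,0.004,0,0,0,0,0],[0.2,0.005,0,0,0,0,0]]' | grep -E "contact"
python3 -m crank '[[0.045,0.001,0,0,0,0,0],[0.09,0.002,0,0,0,0,0],[0.135,0.003,0,0,0,0,0],[0.18,0.004,0,0,0,0,0],[0.22,0.006,0,0,0,0,0]]' | grep -E "contact"
python3 -m crank '[[0.025,0.001,0,0,0,0,0],[0.037,0.001,0,0,0,0,0],[0.037,0.001,0,0,0,0,0],[0.037,0.001,0,0,0,0,0]]' | grep -E "contact"
python3 d.py 484 140 25
python3 - <<'E'
from h import *
import pickle
f=cams.grab_frame('wrist'); pickle.dump(f,open('w3.pkl','wb')); cv2.imwrite('pics/w3.png',f['image'][:,:,::-1])
g=cams.grab_frame('top');cv2.imwrite('pics/t3.png',g['image'][:,:,::-1]);pickle.dump(g,open('t3.pkl','wb'))
for n,f,z in (('w',f,44),('t',g,44)):
    im=f['image'].astype(int); m=((im.min(2)>(200 if n=='w' else 185))&(im.max(2)-im.min(2)<30)).astype(np.uint8)
    k,l,s,c=cv2.connectedComponentsWithStats(m)
    for i in range(1,k):
        if s[i][4]>400: print(n,c[i].round(),s[i],ray(f,s[i][0]+s[i][2]/2-.5,s[i][1]+s[i][3]/2-.5,z).round(1))
E
```

```text
contact_force: [-0.3, 0.2, 0.3]
opening: 1.0
contact_force: [1.2, -0.4, 0.6]
opening: 0.999
contact_force: [0.6, -0.3, 0.2]
contact_force: [1.1, -0.8, 1.2]
contact_force: [-0.3, -0.2, -0.4]
pos [483.2 140.5 139.6] rpy [3.142 0.    1.571] tool shift mm [ -0.5   0.8 114.6] F [-0.27 -0.18 -0.45] clk 10.3
turn [0. 0. 0.] J [ 0.28  0.31  1.99 -0.    0.84  0.28] grip 0.9971614174258387 0.0
w [122.  77.] [  90    0   66  161 3207] [386.8 232.   44. ]
w [318. 248.] [  259   192   119   113 10404] [485.2 142.7  44. ]
w [579. 300.] [567 266  24  80 889] [641.  106.3  44. ]
t [242.  12.] [224   2  38  21 540] [1012.5  199.3   44. ]
t [601.  20.] [581  11  41  18 582] [ 985.3 -608.2   44. ]
t [ 59. 156.] [ 46 144  27  26 540] [689.1 611.1  44. ]
t [129. 165.] [117 152  25  29 524] [666.2 455.5  44. ]
t [154. 210.] [109 195  77  28 483] [570.6 415.6  44. ]
t [258. 266.] [ 200  204  114  165 5341] [395.1 172.7  44. ]
t [194. 316.] [ 159  227   51  175 2281] [335.1 333.9  44. ]
t [355. 240.] [340 227  30  29 589] [492.7 -46.7  44. ]
t [485. 249.] [470 235  31  30 716] [ 470.5 -337.2   44. ]
t [226. 347.] [206 336  55  27 644] [256.7 225.8  44. ]
t [238. 438.] [ 203  364   87  116 4906] [ 97.8 198.   44. ]
t [351. 400.] [318 391  68  32 746] [127.6 -34.9  44. ]
t [345. 414.] [323 405  54  23 587] [107.  -30.2  44. ]
```

View pics/w3.png

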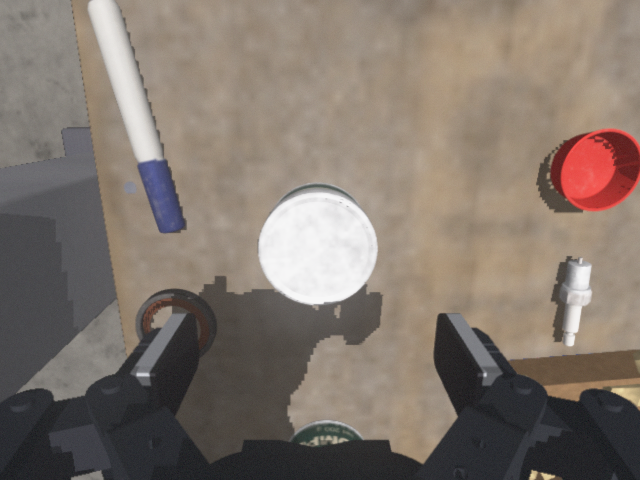

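View pics/t3.png

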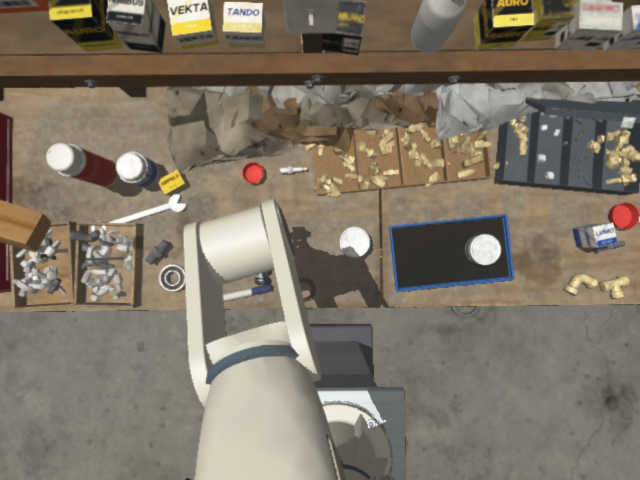

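The top view shows tin A upright in the far slot of the tray, at (485,249). The wrist view shows tin B at (318,248), upright and clear of the seal and pen.

```bash
python3 -m crank '[[0.001,0.001,0.02,0,0,0,0],[0.001,0.001,0.045,0,0,0,0],[0.001,0.001,0.07,0,0,0,0],[0.001,0.001,0.09,0,0,0,0],[0.001,0.001,0.105,0,0,0,0]]' | tail -1
python3 -m crank '[[0,0,0.005,0,0,0,0],[0,0,0.008,0,0,0,0],[0,0,0.008,0,0,0,0.1],[0,0,0.008,0,0,0,0.2],[0,0,0.008,0,0,0,0.3]]' 50 | grep eef
python3 -m crank '[[0,0,0,0,0,0,0.4],[0,0,0,0,0,0,0.5],[0,0,0,0,0,0,0.5],[0,0,0,0,0,0,0.5],[0,0,0,0,0,0,0.5]]' 50
python3 -m crank '[[0,0,-0.005,0,0,0,0.5],[0,0,-0.02,0,0,0,0.5],[0,0,-0.04,0,0,0,0.5],[0,0,-0.055,0,0,0,0.5],[0,0,-0.06,0,0,0,0.5]]' | grep force
python3 -m crank '[[0,0,0,0,0,0,0.5],[0,0,0,0,0,0,0.5],[0,0,0,0,0,0,0.5],[0,0,0,0,0,0,0.5]]' | grep force
python3 -m crank '[[0,0,0,0,0,0,0.5]]' | grep force
python3 d.py 459 -205 130
```

```text
grasp_force: 0.0
eef_pos: [484.5, 142.2, 27.3]
clock: 11.9
eef_pos: [484.4, 142.1, 27.3]
tcp_rot: [3.141, 0.0, 1.571]
contact_force: [-1.5, -2.1, 6.9]
opening: 0.766
grasp_force: 54.9
contact_force: [0.6, 0.2, -5.7]
grasp_force: 58.1
contact_force: [0.1, -0.2, -4.9]
grasp_force: 58.1
contact_force: [0.7, 0.8, -5.4]
grasp_force: 58.1
pos [484.1 142.1  85.8] rpy [-3.141  0.     1.571] tool shift mm [-347.2  -25.1  -44.1] F [ 0.7   0.79 -5.36] clk 12.9
turn [-0.001  0.     0.   ] J [ 0.28  0.4   2.02 -0.    0.73  0.28] grip 0.7640046283630076 58.12242625281215
```

Tin B reads about 5.3 N against 1.8 N for tin A, so it is the heavy one. I'll set it back down gently where it stood and fetch tin C.

```bash
python3 -m crank '[[0,0,0.01,0,0,0,0.5],[0,0,0.028,0,0,0,0.5],[0,0,0.045,0,0,0,0.5],[0,0,0.053,0,0,0,0.5],[0,0,0.056,0,0,0,0.5]]' | grep contact
python3 -m crank '[[0,0,0.001,0,0,0,0.5],[0,0,0.002,0,0,0,0.5],[0,0,0.003,0,0,0,0.5],[0,0,0.003,0,0,0,0.5]]' | grep -E "eef|contact"
python3 -m crank '[[0,0,0.001,0,0,0,0.5],[0,0,0.001,0,0,0,0.5]]' | grep -E "eef|contact"
```

```text
contact_force: [-0.6, -0.2, -5.9]
eef_pos: [484.7, 142.3, 27.7]
contact_force: [-0.5, 0.4, -6.5]
eef_pos: [484.7, 142.3, 27.4]
contact_force: [-2.8, -1.3, 8.8]
```

```bash
python3 -m crank '[[0,0,0,0,0,0,0.2],[0,0,0,0,0,0,0.1],[0,0,0,0,0,0,0],[0,0,0,0,0,0,0],[0,0,0,0,0,0,0]]' | grep -E "open|contact"
python3 -m crank '[[0,0,-0.005,0,0,0,0],[0,0,-0.02,0,0,0,0],[0,0,-0.05,0,0,0,0],[0,0,-0.09,0,0,0,0],[-0.02,0,-0.11,0,0,0,0]]' | grep -E "open|contact"
python3 -m crank '[[-0.04,0.002,0,0,0,0,0],[-0.08,0.004,0,0,0,0,0],[-0.12,0.006,0,0,0,0,0],[-0.155,0.007,0,0,0,0,0],[-0.167,0.007,0,0,0,0,0]]' | grep -E "contact"
python3 -m crank '[[0,0,0,0,0,0,0],[0,0,0,0,0,0,0]]' | grep -E "contact"
python3 d.py 492 -45 25
python3 - <<'E'
from h import *
import pickle
f=cams.grab_frame('wrist'); cv2.imwrite('pics/w4.png',f['image'][:,:,::-1])
im=f['image'].astype(int); m=((im.min(2)>200)&(im.max(2)-im.min(2)<30)).astype(np.uint8)
k,l,s,c=cv2.connectedComponentsWithStats(m)
for i in range(1,k):
    if s[i][4]>400: print(c[i].round(),s[i],ray(f,s[i][0]+s[i][2]/2-.5,s[i][1]+s[i][3]/2-.5,44).round(1))
E
```

```text
contact_force: [-0.7, -0.3, -0.4]
opening: 1.001
contact_force: [0.1, 0.1, -0.2]
opening: 0.999
contact_force: [-0.6, 0.8, -0.0]
contact_force: [-0.7, 0.4, 0.3]
pos [491.2 -44.1 136.3] rpy [-3.141 -0.     1.57 ] tool shift mm [ -0.9   0.8 111.3] F [-0.69  0.42  0.33] clk 15.7
turn [-0.    -0.    -0.001] J [-0.09  0.3   2.01  0.    0.83 -0.09] grip 1.0026095459897504 0.0
[625.  20.] [617   0  18  41 517] [641.2  74.6  44. ]
[317. 253.] [  257   197   121   112 10511] [492.7 -43.4  44. ]
```

View pics/w4.png

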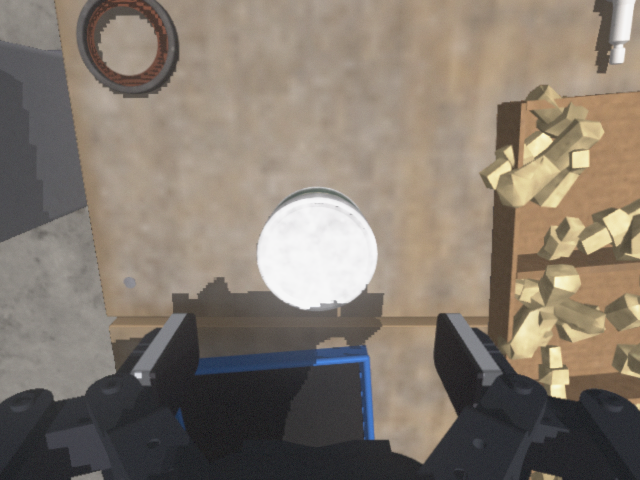

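The wrist view shows tin C upright at (317,253), between the fingers' paths. The parts tray at right, from about x=500, is clear of them.

```bash
python3 -m crank '[[0,0.001,0.02,0,0,0,0],[0,0.001,0.045,0,0,0,0],[0,0.001,0.07,0,0,0,0],[0,0.001,0.09,0,0,0,0],[0,0.001,0.102,0,0,0,0]]' | tail -1
python3 -m crank '[[0,0,0.005,0,0,0,0],[0,0,0.008,0,0,0,0],[0,0,0.008,0,0,0,0.1],[0,0,0.008,0,0,0,0.2],[0,0,0.008,0,0,0,0.3]]' 50 | grep eef
python3 -m crank '[[0,0,0,0,0,0,0.4],[0,0,0,0,0,0,0.5],[0,0,0,0,0,0,0.5],[0,0,0,0,0,0,0.5],[0,0,0,0,0,0,0.5]]' 50
python3 -m crank '[[0,0,-0.005,0,0,0,0.5],[0,0,-0.02,0,0,0,0.5],[0,0,-0.05,0,0,0,0.5],[0,0,-0.085,0,0,0,0.5],[0,0,-0.1,0,0,0,0.5]]' | grep force
python3 -m crank '[[0,0,0,0,0,0,0.5],[0,0,0,0,0,0,0.5],[0,0,0,0,0,0,0.5],[0,0,0,0,0,0,0.5]]' | grep force
python3 -m crank '[[0,0,0,0,0,0,0.5]]' | grep force
python3 d.py 459.5 -206 130
```

```text
grasp_force: 0.0
eef_pos: [492.5, -44.7, 27.5]
clock: 17.25
eef_pos: [492.5, -44.7, 27.5]
tcp_rot: [3.141, -0.0, 1.571]
contact_force: [-2.8, 2.2, 11.1]
opening: 0.772
grasp_force: 52.9
contact_force: [-0.4, 0.3, -1.5]
grasp_force: 56.4
contact_force: [0.5, -0.3, -1.9]
grasp_force: 56.5
contact_force: [-0.4, 0.6, -1.9]
grasp_force: 56.5
pos [491.8 -44.7 125.4] rpy [-3.14  -0.     1.571] tool shift mm [-161.3  -32.3   -4.6] F [-0.39  0.61 -1.89] clk 18.25
turn [-0.002 -0.     0.   ] J [-0.09  0.32  2.02 -0.    0.81 -0.09] grip 0.7681955237464952 56.45092876326473
```

```bash
python3 -m crank '[[-0.02,-0.004,0,0,0,0,0.5],[-0.06,-0.012,0,0,0,0,0.5],[-0.1,-0.02,0,0,0,0,0.5],[-0.14,-0.028,0,0,0,0,0.5],[-0.161,-0.032,0,0,0,0,0.5]]' | grep contact
python3 -m crank '[[0,0,0,0,0,0,0.5],[0,0,0,0,0,0,0.5]]' | grep eef
python3 -m crank '[[0,0,0.015,0,0,0,0.5],[0,0,0.04,0,0,0,0.5],[0,0,0.065,0,0,0,0.5],[0,0,0.083,0,0,0,0.5],[0,0,0.088,0,0,0,0.5]]' | grep -E "contact"
python3 -m crank '[[0,0,0.001,0,0,0,0.5],[0,0,0.002,0,0,0,0.5],[0,0,0.003,0,0,0,0.5],[0,0,0.003,0,0,0,0.5]]' | grep -E "eef|contact"
```

```text
contact_force: [-1.1, 0.8, -1.6]
eef_pos: [460.0, -205.8, 125.8]
contact_force: [0.1, 0.8, -0.9]
eef_pos: [460.8, -205.9, 36.0]
contact_force: [0.1, 0.9, -1.4]
```

```bash
python3 -m crank '[[0,0,0.002,0,0,0,0.5],[0,0,0.003,0,0,0,0.5],[0,0,0.004,0,0,0,0.5],[0,0,0.004,0,0,0,0.5]]' | grep -E "eef|contact"
python3 -m crank '[[0,0,0.001,0,0,0,0.5],[0,0,0.001,0,0,0,0.5]]' | grep -E "eef|contact"
python3 -m crank '[[0,0,0.001,0,0,0,0.5],[0,0,0.001,0,0,0,0.5]]' | grep -E "eef|contact"
```

```text
eef_pos: [460.3, -205.8, 31.2]
contact_force: [0.3, 0.1, -2.9]
eef_pos: [460.4, -205.8, 30.6]
contact_force: [-2.4, 1.4, 4.8]
eef_pos: [460.4, -205.8, 30.5]
contact_force: [-4.7, 2.1, 19.6]
```

```bash
python3 -m crank '[[0,0,0,0,0,0,0.2],[0,0,0,0,0,0,0.1],[0,0,0,0,0,0,0],[0,0,0,0,0,0,0],[0,0,0,0,0,0,0]]' | grep -E "open|contact"
python3 -m crank '[[0,0,-0.005,0,0,0,0],[0,0,-0.02,0,0,0,0],[0,0,-0.05,0,0,0,0],[0,0,-0.09,0,0,0,0],[0.02,0,-0.11,0,0,0,0]]' | grep -E "open|contact"
python3 -m crank '[[0.04,0.003,0,0,0,0,0],[0.08,0.006,0,0,0,0,0],[0.12,0.009,0,0,0,0,0],[0.16,0.012,0,0,0,0,0],[0.2,0.015,0,0,0,0,0]]' | grep -E "contact"
python3 -m crank '[[0.04,0.003,0,0,0,0,0],[0.08,0.006,0,0,0,0,0],[0.115,0.009,0,0,0,0,0],[0.128,0.009,0,0,0,0,0],[0.128,0.009,0,0,0,0,0]]' | grep -E "contact"
python3 -m crank '[[0,0,0,0,0,0,0],[0,0,0,0,0,0,0]]' | grep -E "contact"
python3 d.py 484.7 142.3 27
python3 - <<'E'
from h import *
f=cams.grab_frame('wrist'); g=cams.grab_frame('top'); cv2.imwrite('pics/t5.png',g['image'][180:320,180:540,::-1].repeat(2,0).repeat(2,1))
for n,f,x in (('w',f,200),('t',g,185)):
    im=f['image'].astype(int); m=((im.min(2)>x)&(im.max(2)-im.min(2)<30)).astype(np.uint8)
    if n=='t': m[:200]=0; m[300:]=0; m[:,:330]=0
    k,l,s,c=cv2.connectedComponentsWithStats(m)
    for i in range(1,k):
        if s[i][4]>400: print(n,c[i].round(),s[i],ray(f,s[i][0]+s[i][2]/2-.5,s[i][1]+s[i][3]/2-.5,44).round(1))
E
```

```text
contact_force: [-0.1, 0.1, -0.0]
opening: 1.001
contact_force: [0.7, 0.7, 0.1]
opening: 1.0
contact_force: [0.2, -0.3, 0.1]
contact_force: [-0.2, -0.0, 0.0]
contact_force: [0.4, 0.1, -1.2]
pos [484.1 141.  139.2] rpy [-3.141  0.     1.57 ] tool shift mm [  1.4   0.6 112.2] F [ 0.44  0.07 -1.24] clk 22.85
turn [-0.001  0.    -0.001] J [ 0.28  0.31  1.99 -0.    0.85  0.28] grip 0.9994610966098386 0.0
w [120.  78.] [  88    0   66  162 3209] [386.8 232.3  44. ]
w [317. 248.] [  258   193   119   112 10404] [485.5 143.   44. ]
w [578. 300.] [567 266  24  81 894] [641.5 106.4  44. ]
t [485. 249.] [470 235  31  30 714] [ 470.5 -337.2   44. ]
t [427. 255.] [412 240  30  30 712] [ 460.8 -206.8   44. ]
```

View pics/t5.png

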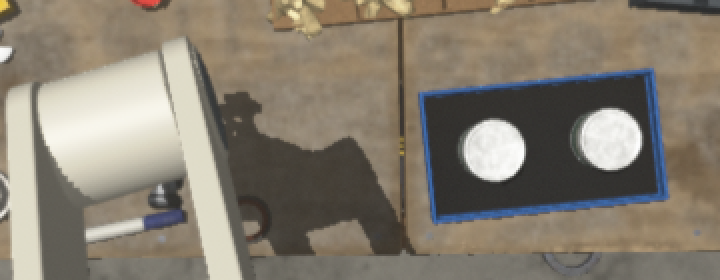

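Both light tins stand upright in the tray, at crop pixels (493,150) and (610,139). Tin B is where I left it, so now the final grasp.

```bash
python3 -m crank '[[0.001,0.001,0.02,0,0,0,0],[0.001,0.001,0.045,0,0,0,0],[0.001,0.001,0.07,0,0,0,0],[0.001,0.001,0.09,0,0,0,0],[0.001,0.001,0.105,0,0,0,0]]' | tail -1
python3 -m crank '[[0,0,0.005,0,0,0,0],[0,0,0.008,0,0,0,0],[0,0,0.008,0,0,0,0.1],[0,0,0.008,0,0,0,0.2],[0,0,0.008,0,0,0,0.3]]' 60 | grep eef
python3 -m crank '[[0,0,0,0,0,0,0.4],[0,0,0,0,0,0,0.5],[0,0,0,0,0,0,0.5],[0,0,0,0,0,0,0.5],[0,0,0,0,0,0,0.5]]' 60
python3 -m crank '[[0,0,-0.005,0,0,0,0.5],[0,0,-0.02,0,0,0,0.5],[0,0,-0.045,0,0,0,0.5],[0,0,-0.075,0,0,0,0.5],[0,0,-0.105,0,0,0,0.5]]' | grep force
python3 -m crank '[[0,0,-0.03,0,0,0,0.5],[0,0,-0.055,0,0,0,0.5],[0,0,-0.075,0,0,0,0.5],[0,0,-0.087,0,0,0,0.5],[0,0,-0.091,0,0,0,0.5]]' | grep force
python3 -m crank '[[0,0,0,0,0,0,0.5],[0,0,0,0,0,0,0.5],[0,0,0,0,0,0,0.5],[0,0,0,0,0,0,0.5],[0,0,0,0,0,0,0.5]]'
python3 - <<'E'
from h import *
g=cams.grab_frame('scene'); cv2.imwrite('pics/s6.png',g['image'][:,:,::-1])
E
```

```text
grasp_force: 0.0
eef_pos: [485.2, 143.1, 27.3]
clock: 24.45
eef_pos: [485.2, 143.1, 27.4]
tcp_rot: [-3.142, 0.0, 1.571]
contact_force: [-3.0, -1.2, 8.9]
opening: 0.76
grasp_force: 65.8
contact_force: [1.3, 1.4, -6.2]
grasp_force: 68.6
contact_force: [0.2, -0.1, -5.6]
grasp_force: 68.8
clock: 25.95
eef_pos: [485.2, 143.2, 221.8]
tcp_rot: [-3.141, 0.0, 1.571]
contact_force: [0.6, 0.7, -5.7]
opening: 0.76
grasp_force: 68.8
```

View pics/s6.png

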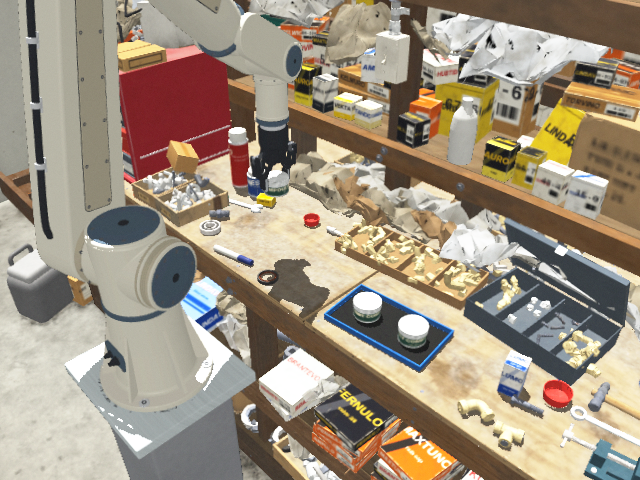

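The scene view shows the heavy tin held upright in the gripper at (277,182). The two light tins stand in the tray at (367,305) and (413,330), and the small parts have not moved.

```bash
python3 -c "
from rig import sign_off; print(sign_off())"
```

```text
the job is handed in; nothing more can be done
None
```

Job handed in at about 26 s of the 72 s allowed: tin B is the heavy one (about 5.5 N against 1.8 N for the others), held upright with its underside about 195 mm above the bench, and light tins A and C stand upright side by side in the blue tray.

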